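# Wedge the printing screen level

## Task

The screen on the tabletop screen-printing press droops at its free edge. Pick up the orange wedge, set it on the white baseboard in front of the middle of that edge with its thin end pointing squarely at the screen, and push it in under the frame until the screen sits level. Let go and leave it lying flat there; leave the flatter green wedge where it is.

Things in the scene. Friction and masses are not known exactly. Their poses are not given: they have to be found in the camera images.
- press: Press, fixed: white baseboard 440 (x) by 280 (y) by 12 mm thick. Origin: centre of its underside, on the table; x runs from the screen's free edge to its hinge, z up. The free edge lies at x = -50 mm (middle y = 0) with 170 mm of bare board in front of it (x = -220 to -50). Hinge clamps 82 mm (knobs 96 mm) tall at x = 163 to 218. Rubber pads 7.5 mm tall, 20 mm square, under the free corners at y = +-100 mm.
- screen: Screen: aluminium frame 235 (x) by 240 mm (y), 25 mm thick, bars 25 mm wide, 0.45 kg, hinged freely about its y. Origin: on the hinge axis, mid-thickness, 185 mm along the press's x, 56.5 mm above the table. Free edge at its x = -235, underside z = -12.5 mm. It droops 0.10 rad at first: gap under the free edge to the baseboard 8 mm; level: x along the press's x, gap 32 mm, top 69 mm above the table.
- orange_wedge: The right wedge, orange, loose, 0.11 kg, 140 (x) by 36 mm (y). Origin: centre of its underside; x to the thin end, z up. 3 mm thick at x = 70, rising evenly to 32 mm at x = -5; flat top 32 mm high from x = -5 to -42; grip block 55 mm high, 36 wide, from x = -42 to -70, to grip across y from above. Screen's free edge resting on the flat top = level; the block stays outside the edge.
- green_wedge: The wrong wedge, green, loose: length, width, grip block and axes as the orange one, but its flat top is only 16 mm high, too low to level the screen. To be left where it lies.
Not all that is in view belongs to the job. There is more than one size of the orange_wedge; the one meant has the size given above.

How it is judged:
At the end, for the whole second after the job is handed in: Screen rests on the orange wedge, level within 0.03 rad; wedge flat on the baseboard (3 mm, 0.05 rad), within 30 mm of the middle of the edge and 0.2 rad of square to it; both at rest; green wedge within 20 mm of its start (angle between screen's own z axis and vertical below 0.03 rad and contact force between orange_wedge and screen above 0.2 N and y of orange_wedge in the frame of press between -0.03 and 0.03 m and z of orange_wedge in the frame of press between 0.009 and 0.015 m and angle between orange_wedge's own z axis and vertical below 0.05 rad and angle between the x axis of orange_wedge and the x axis of press, either way round below 0.2 rad and linear speed of orange_wedge below 0.01 m/s and angular speed of screen below 0.03 rad/s and distance of green_wedge from where it was at the start of the episode below 0.02 m); the robot touches nothing.
It fails at once if the green wedge is moved more than 20 mm (distance of green_wedge from where it was at the start of the episode above 0.02 m).
It also fails if it takes over 45 s, if anything falls off the work surface, if the arm or the gripper's body presses on something with over 40 N, if the wrist force passes 120 N, or if a joint passes its speed limit or range.

## Robot

A 7-joint arm with a two-finger parallel gripper is mounted at the origin on the work surface. World frame = base frame: x ahead of the robot, y to its left, z up, the work surface at z = 0. Lengths are in m, angles in rad, forces in N, time in s.
With the tool pointing down it reaches from about 0.425 to 0.95 m from the base axis. Payload 4.7 kg.
Tool frame: the origin (TCP) lies on the centre line of the jaws, within the pads' length; the fingertips stand robot.nose_length ahead of it and the grasp point (between the pads) lies 8 mm behind it (robot.nose_length is the distance from the TCP to the fingertips, in m); z points along the fingers, x is the direction in which the jaws open and shut, and the axes are right-handed (so a half turn about z gives the same grasp; the last joint's range is limited). The gripper opens to 85 mm and grips with 20 to 120 N. Pads are 22 mm wide; open, the fingers measure 114 mm over their backs; the gripper's body (76 mm by 85 mm) begins 54 mm behind the grasp point. The pads swing forward as they close: fully open they stand 13 mm farther back than shut.
Start: joints at [-1.352, 0.469, -0.049, 1.532, 0.024, 1.141, -0.082], TCP at [0.166, 0.654, 0.22] pointing down, gripper open.
Joint ranges: [-2.59, 2.59], [-0.33, 1.99], [-1.39, 1.29], [0.1, 2.45], [-1.04, 4.18], [0.21, 1.99], [-2.66, 2.66]. Speed limits (rad/s): [2.57, 2.57, 3.14, 3.14, 3.14, 3.14, 3.14].

## Interface

Orientations are given as [roll, pitch, yaw] about the fixed x, y, z axes, in that order (R = Rz(yaw) Ry(pitch) Rx(roll)).
In Python, from plant import robot gives the robot as it stands. Calls block until the motion is done:
- robot.goto(position, orientation): joint-space move of the TCP to a pose.
- robot.move_straight(position, vel=0.15, attitude=None, contact_N=None): straight line of the TCP; attitude=None keeps the orientation; vel is the mean speed in m/s. With contact_N (N) it stops when the force on the tool has changed by that much, and returns True; else False.
- robot.move_joints(angles): joint-space move.
- robot.grip(opening, strength=None): opening from 0.0 (shut) to 1.0 (fully open); strength is the grip in N (None keeps the last); returns when the fingers have stopped.
- robot.sleep(seconds).
- robot.inverse_kinematics(position, orientation): joint angles nearest the present ones, or None.
- robot.sense(): the state.
- robot.grab_frame(name): name is "scene" or "top"; returns a dict with "image" (480x640x3 uint8, red, green, blue), "range_z" (480x640 float32, m along the optical axis (not along the pixel's ray), 0 where there is no reading), "fx", "fy", "cx", "cy" (pixels), "R" (3x3) and "t" (3): a world point X has camera coordinates R X + t. Camera axes: x right, y down, z forward; pixel columns grow to the right and rows downward; lengths in m; the calibration is good to about 2 mm. A picture is of the moment at which its call begins.
A pose or a line that the arm cannot do raises robot.IKError and nothing moves.
- robot.close_job(): hands the job in, once; it reports no verdict.
The state is a dict: "t": time; "joint_pos": joint angles; "joint_velocities": joint speeds; "effort": joint torques, N m; "tcp_pos": TCP position; "tcp_rot": TCP orientation; "wrist_force": force on the tool from outside, world axes, zero at the start; "torque": the same for the moment, N m; "opening": opening from 0.0 (shut) to 1.0 (fully open).
Only numpy, scipy, OpenCV 4.12 (cv2) and the standard library are available. Lean on these libraries where they do the work, as an engineer would, in place of code of your own. Each camera call takes 0.05 s, during which the arm holds its last target.

## Working session

There is one attempt and no reset: what is moved stays moved. The work goes in short steps, each a Python script; the robot and the scene stay as the last script left them, time stands still between calls to the robot, and variables do not carry over. Pictures are saved under pics/ and viewed, and the job is handed in when it is done.

```bash
mkdir -p pics; ls; python3 - <<'E'
from plant import robot
import cv2,numpy as np
print(robot.nose_length, robot.sense())
for n in("scene","top"):
    f=robot.grab_frame(n)
    cv2.imwrite(f"pics/{n}0.png",f["image"][:,:,::-1])
    print(n,f["fx"],f["fy"],f["cx"],f["cy"],f["R"],f["t"])
    np.savez(f"{n}0.npz",**f)
E
```

```text
pics
0.011 {'t': 0.0, 'joint_pos': array([-1.35191304,  0.46946669, -0.04857409,  1.53368387,  0.02408381,
        1.14101259, -0.08231742]), 'joint_velocities': array([-1.14796492e-03, -1.29603944e-03,  2.04415068e-04, -2.28892619e-03,
       -1.15526078e-03, -1.06361470e-05, -1.40407825e-03]), 'effort': array([-1.46494211e-03, -5.10296023e+01, -4.68918518e-02, -2.37714833e+01,
        1.07258081e-02,  7.75419379e-03, -6.09824298e-06]), 'tcp_pos': array([0.1653972 , 0.65379709, 0.21924861]), 'tcp_rot': array([3.14152461e+00, 1.98442193e-03, 1.32300159e+00]), 'wrist_force': array([ 1.02056829, -0.38735415,  0.00928682]), 'torque': array([-0.05283132, -0.04967242,  0.06948952]), 'opening': 1.0052358392813188}
scene 477.687550608217 477.687550608217 315.70285918820076 240.52939874127605 [[-0.52844144  0.84874857 -0.01937825]
 [ 0.50280543  0.29449805 -0.81268542]
 [-0.68405873 -0.43920014 -0.58238036]] [ 0.29367584 -0.16810512  1.74534351]
top 502.85138865807505 502.85138865807505 305.0613656093417 239.725897655262 [[ 0.01182606 -0.99976456 -0.0181928 ]
 [-0.99540593 -0.01004184 -0.09521656]
 [ 0.09501146  0.01923526 -0.99529032]] [-0.03220065  0.48808623  1.37649084]
```

View pics/scene0.png

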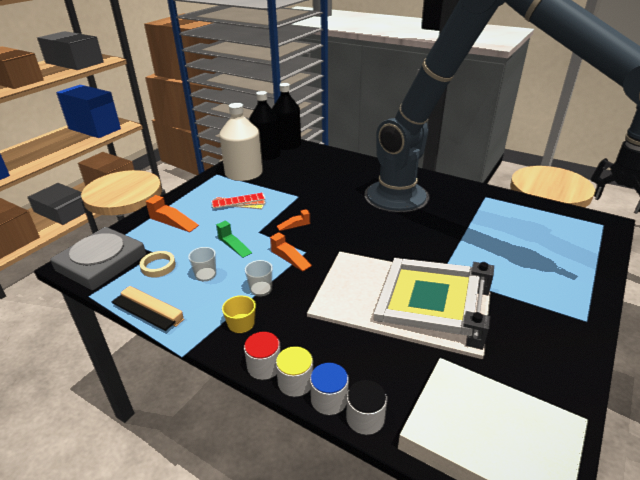

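View pics/top0.png

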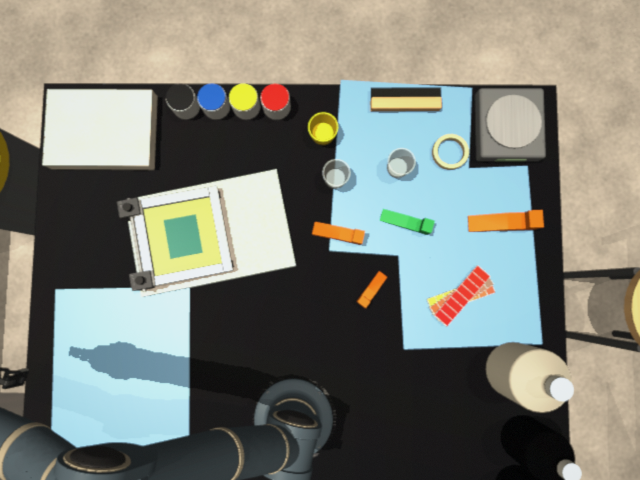

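The top view shows three orange wedges, at (338,233), (372,290) and (505,220), and the green one at (407,222). The press's bare board faces right, with the free edge at about (225,228). Next I measure sizes.

```bash
cat > h.py <<'E'
import numpy as np,cv2
def pts(f,m):
    v,u=np.nonzero(m&(f["range_z"]>0)); z=f["range_z"][v,u]
    c=np.c_[(u-f["cx"])/f["fx"]*z,(v-f["cy"])/f["fy"]*z,z]
    return (c-f["t"])@f["R"]   # R^T(c-t)
def plane(f,uv,h):
    uv=np.atleast_2d(uv).astype(float)
    d=np.c_[(uv[:,0]-f["cx"])/f["fx"],(uv[:,1]-f["cy"])/f["fy"],np.ones(len(uv))]@f["R"]
    o=-f["R"].T@np.asarray(f["t"]); s=(h-o[2])/d[:,2]; return o+d*s[:,None]
def mask(f,col):
    hsv=cv2.cvtColor(f["image"],cv2.COLOR_RGB2HSV)
    lo,hi={"o":((6,170,90),(14,255,255)),"g":((55,150,60),(75,255,255)),"w":((0,0,150),(40,50,255))}[col]
    return cv2.inRange(hsv,lo,hi)
def blobs(f,col,amin=80):
    n,l,s,c=cv2.connectedComponentsWithStats(mask(f,col))
    return [(l==i,s[i],c[i]) for i in range(1,n) if s[i][4]>amin]
E
python3 - <<'E'
from h import *
for n in("top","scene"):
  f=dict(np.load(n+"0.npz"))
  for col in "og":
    for m,s,c in blobs(f,col):
        P=pts(f,m); P=P[(P[:,2]>-.01)&(P[:,2]<.12)]
        if len(P)<40: continue
        r=cv2.minAreaRect((P[:,:2]*1000).astype(np.float32))
        hi=P[P[:,2]>P[:,2].max()-.008]
        print(n,col,c.round(),s[4],"rect",np.round(r[0]),np.round(r[1]),round(r[2],1),"zmax",np.percentile(P[:,2],98).round(4),"block",hi.mean(0).round(3), "zhist",np.percentile(P[:,2],[5,25,50,75,95]).round(3))
E
```

```text
top o [527. 221.] 250 rect [ 549. -642.] [ 53. 120.] 10.4 zmax 0.0724 block [ 0.553 -0.647  0.072] zhist [0.022 0.04  0.044 0.063 0.071]
top o [377. 280.] 202 rect [ 375. -229.] [32. 58.] 55.7 zmax 0.0244 block [ 0.364 -0.214  0.022] zhist [-0.001  0.005  0.01   0.016  0.023]
top g [408. 222.] 597 rect [ 543. -307.] [135.  33.] 73.6 zmax 0.0584 block [ 0.527 -0.358  0.057] zhist [0.004 0.01  0.015 0.025 0.056]
scene o [168. 214.] 850 rect [ 535. -616.] [275. 101.] 72.3 zmax 0.0726 block [ 0.55  -0.644  0.071] zhist [0.007 0.017 0.033 0.044 0.071]
scene o [295. 221.] 353 rect [ 335. -212.] [ 80. 152.] 78.1 zmax 0.0435 block [ 0.324 -0.188  0.042] zhist [0.    0.007 0.016 0.024 0.042]
scene o [288. 252.] 664 rect [ 492. -150.] [217.  76.] 63.0 zmax 0.057 block [ 0.501 -0.171  0.055] zhist [0.003 0.012 0.025 0.033 0.055]
scene g [231. 239.] 483 rect [ 548. -307.] [143.  38.] 73.4 zmax 0.0573 block [ 0.534 -0.358  0.056] zhist [0.004 0.01  0.016 0.033 0.056]
```

Block heights are 42, 55 and 72 mm, so the wedge at top pixel (338,233) is the right one. Next I get its pose and the press's.

```bash
python3 - <<'E'
from h import *
import h
f=dict(np.load("top0.npz"))
hsv=cv2.cvtColor(f["image"],cv2.COLOR_RGB2HSV)
print(hsv[233,320],hsv[234,340],hsv[237,357])
m=cv2.inRange(hsv,(4,140,70),(20,255,255)); m[:, :300]=0;m[:,375:]=0;m[:215]=0;m[250:]=0
P=pts(f,m>0); 
v,u=np.nonzero((m>0)&(f["range_z"]>0)); print(len(P))
# block by height
b=P[(P[:,2]>.045)&(P[:,2]<.065)]
print("block",b.mean(0), [np.round(x,1) for x in cv2.minAreaRect((b[:,:2]*1000).astype(np.float32))], "h", np.median(b[:,2]))
g=P[(P[:,2]>-.005)&(P[:,2]<.065)]
r=cv2.minAreaRect((g[:,:2]*1000).astype(np.float32));print(r)
mu=g[:,:2].mean(0);w,V=np.linalg.eigh(np.cov(g[:,:2].T));d=V[:,1]; d=d*np.sign(d@(mu-b.mean(0)[:2]))
s=(g[:,:2]-mu)@d; q=(g[:,:2]-mu)@np.array([-d[1],d[0]])
print("dir",d,np.degrees(np.arctan2(d[1],d[0])),"s",s.min(),s.max(),"q",q.min(),q.max(),"centre",mu+d*(s.min()+s.max())/2)
for a in np.arange(s.min(),s.max(),.01): k=(s>=a)&(s<a+.01); print(round(a-s.min(),3),np.median(g[k,2]).round(4),k.sum(),q[k].min().round(4),q[k].max().round(4))
im=f["image"][:,:,::-1][150:320,90:400]; cv2.imwrite("pics/crop.png",cv2.resize(im,None,fx=2.5,fy=2.5,interpolation=cv2.INTER_CUBIC))
fs=dict(np.load("scene0.npz"));im=fs["image"][:,:,::-1][200:370,210:510]; cv2.imwrite("pics/crops.png",cv2.resize(im,None,fx=2.6,fy=2.6,interpolation=cv2.INTER_CUBIC))
E
```

```text
[ 15 219 237] [ 16 206 236] [ 16 207 236]
687
block [ 0.49655377 -0.17128648  0.05405149] [array([ 496.7, -171.3]), array([26. , 32.6]), np.float64(77.9)] h 0.05409534938827639
((512.4703979492188, -115.55416107177734), (141.5998992919922, 42.18395233154297), 78.71540069580078)
dir [0.23603956 0.97174345] 76.34709107046757 s -0.07120496950557056 0.07055242941829215 q -0.02279835238412471 0.02053477151504245 centre [ 0.50948201 -0.11488512]
0.0 0.0543 49 -0.0175 0.0154
0.01 0.0536 50 -0.0171 0.0155
0.02 0.0484 52 -0.0172 0.0157
0.03 0.0315 46 -0.0177 0.0158
0.04 0.0302 45 -0.0179 0.0157
0.05 0.0318 46 -0.0167 0.0157
0.06 0.0298 44 -0.0171 0.0163
0.07 0.0275 44 -0.017 0.0166
0.08 0.0219 45 -0.0162 0.0167
0.09 0.0177 51 -0.0192 0.0185
0.1 0.0142 52 -0.0228 0.0185
0.11 0.0106 50 -0.0223 0.0192
0.12 0.0068 53 -0.0209 0.0195
0.13 0.0035 49 -0.0204 0.0205
0.14 0.0013 6 -0.0148 0.0166
```

View pics/crop.png

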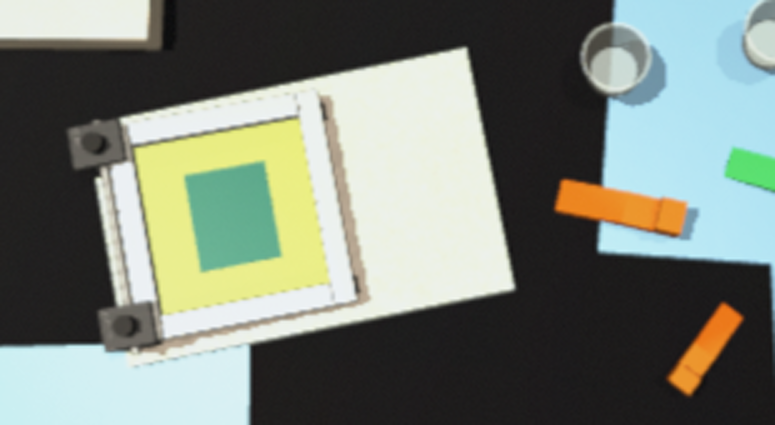

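View pics/crops.png

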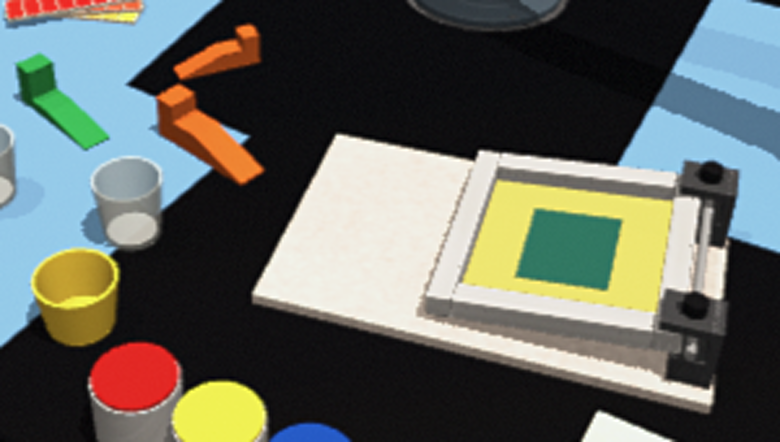

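```bash
python3 - <<'E'
from h import *
f=dict(np.load("top0.npz"))
def ln(P,axis): return cv2.fitLine(P.astype(np.float32),cv2.DIST_HUBER,0,.01,.01).ravel()
def isect(a,b):
    A=np.array([[a[0],-b[0]],[a[1],-b[1]]]); t=np.linalg.solve(A,[b[2]-a[2],b[3]-a[3]]); return a[2:]+a[:2]*t[0]
def edge(f,p,q,n=25,r=5):
    g=cv2.GaussianBlur(cv2.cvtColor(f["image"],cv2.COLOR_RGB2GRAY),(0,0),.7).astype(np.float32)
    p,q=np.array(p,float),np.array(q,float); d=(q-p)/np.linalg.norm(q-p); nn=np.array([-d[1],d[0]]);o=[]
    for a in np.linspace(.08,.92,n):
        s=np.arange(-r,r+.01,.25); X=p+(q-p)*a+s[:,None]*nn
        v=cv2.remap(g,X[:,:1].astype(np.float32),X[:,1:].astype(np.float32),cv2.INTER_LINEAR).ravel()
        gr=np.abs(np.gradient(v)); k=gr.argmax(); o.append(X[k])
    return ln(np.array(o),0)
def rep(n,f,F1,F2,a1,a2):
    e0=edge(f,F1,F2);e1=edge(f,F1,a1);e2=edge(f,F2,a2)
    C=plane(f,[isect(e0,e1),isect(e0,e2)],.012)[:,:2]
    D=plane(f,[e1[2:],e1[2:]+30*e1[:2],e2[2:],e2[2:]+30*e2[:2]],.012)[:,:2]
    print(n,"corners",C.round(4),"width",np.linalg.norm(C[0]-C[1]).round(4))
    yv=C[0]-C[1]; 
    for t,dd in(("front-normal",[-yv[1],yv[0]]),("side1",D[1]-D[0]),("side2",D[3]-D[2])):
        a=np.degrees(np.arctan2(dd[1],dd[0]))%180; print(t,a)
    return C
rep("top",f,(276.8,168.8),(295.6,266),(225,178.5),(232,279))
fs=dict(np.load("scene0.npz"))
c=lambda u,v:(210+u/2.6,200+v/2.6)
rep("scene",fs,c(256,295),c(337,136),c(440,335),c(470,160))
# range check
hsv=cv2.cvtColor(f["image"],cv2.COLOR_RGB2HSV)
m=np.zeros((480,640),bool); m[190:260,245:275]=1
P=pts(f,m);print("board z",np.median(P[:,2]))
# clamp knobs top, frame front bar
for nm,(u,v) in dict(k1=(128,207),k2=(140,280),barmid=(223,228)).items():
    m[:]=0;m[v-3:v+4,u-3:u+4]=1;print(nm,np.median(pts(f,m),0).round(4))
E
```

```text
top corners [[ 0.6926  0.0579]
 [ 0.4173 -0.0014]] width 0.2817
front-normal 102.16512852077977
side1 102.1836944331165
side2 102.2855987353536
scene corners [[ 0.6923  0.0568]
 [ 0.4179 -0.0024]] width 0.2808
front-normal 102.15968919722235
side1 101.95330241792652
side2 101.64670590273545
board z 0.01175294507408201
k1 [0.5644 0.4456 0.0953]
k2 [0.3705 0.4053 0.0956]
barmid [0.5165 0.1997 0.0443]
```

Front middle of the board is at (0.555, 0.028) and the press yaw is 102.1°. The two views agree and the width is 281 mm against 280. The orange block is at (0.497, -0.171), yaw about 78.3°. Now the grasp.

```bash
cat >> h.py <<'E'
PY=np.radians(102.1); PX=np.array([np.cos(PY),np.sin(PY)]); PYV=np.array([-PX[1],PX[0]]); FRONT=np.array([.5550,.0277]); PC=FRONT+.22*PX
def press(x,y=0): return PC+x*PX+y*PYV
def save(robot,n,name):
    f=robot.grab_frame(n); cv2.imwrite(f"pics/{name}.png",f["image"][:,:,::-1]); np.savez(name+".npz",**f); return f
E
python3 - <<'E'
from plant import robot
from h import *
wy=np.radians(78.3); o=[np.pi,0,wy-np.pi/2]
b=np.array([.4967,-.1713])
robot.goto([*b,.18],o); print(robot.sense()["t"],robot.sense()["tcp_pos"])
print(robot.move_straight([*b,.034],vel=.12,contact_N=8)); s=robot.sense();print(s["t"],s["tcp_pos"],s["wrist_force"])
robot.grip(0.0,40); s=robot.sense();print(s["t"],s["opening"],s["wrist_force"])
robot.move_straight([*b,.15],vel=.15); s=robot.sense();print(s["t"],s["opening"],s["wrist_force"],s["tcp_pos"])
save(robot,"scene","lift")
E
```

```text
3.2167 [ 0.49716187 -0.17048077  0.179928  ]
False
4.5833 [ 0.49722739 -0.17151379  0.0346107 ] [-0.37648035 -0.16655965  0.37735295]
5.1 0.4075852770274448 [-1.09221149  0.58093061  4.82397581]
6.025 0.40553654044514387 [ 0.1124274  -0.30091461 -0.23865274] [ 0.49600236 -0.17084577  0.14915589]
```

View pics/lift.png

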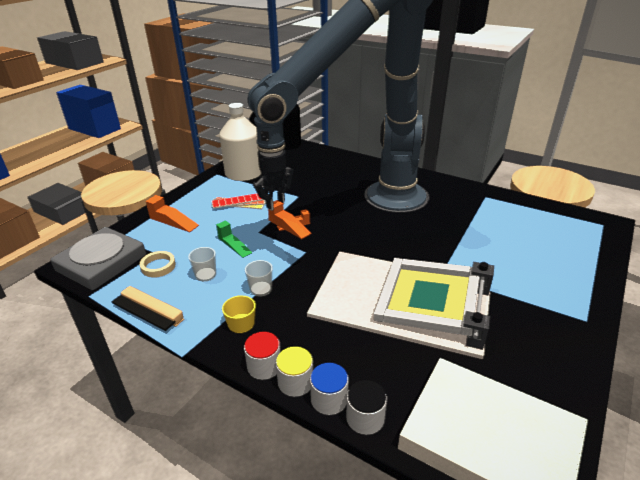

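The wedge is lifted and held (scene pixel about (290,220), opening 34.5 mm). Carry it to the board and set it down.

```bash
python3 - <<'E'
from plant import robot
from h import *
o=[np.pi,0,PY-np.pi/2]
p=press(-140-0) if 0 else press(-.138-.056)
robot.goto([*p,.15],o); s=robot.sense();print(s["t"],s["tcp_pos"],s["tcp_rot"])
robot.move_straight([*p,.07],vel=.12)
print(robot.move_straight([*p,.044],vel=.04,contact_N=4)); s=robot.sense();print(s["t"],s["tcp_pos"],s["wrist_force"])
robot.grip(0.6); s=robot.sense();print(s["t"],s["opening"],s["wrist_force"])
save(robot,"scene","placed");f=save(robot,"top","placedt")
im=f["image"][:,:,::-1][150:320,90:400]; cv2.imwrite("pics/placedtc.png",cv2.resize(im,None,fx=2.5,fy=2.5))
E
```

```text
6.9917 [0.54923367 0.05074025 0.1499541 ] [3.14019023e+00 5.57091462e-04 2.07782359e-01]
True
8.3833 [0.54958417 0.05341646 0.04622981] [0.14496954 1.13081999 1.37132922]
8.6917 0.5985826850421148 [0.74007466 0.37909894 0.58615629]
```

View pics/placed.png

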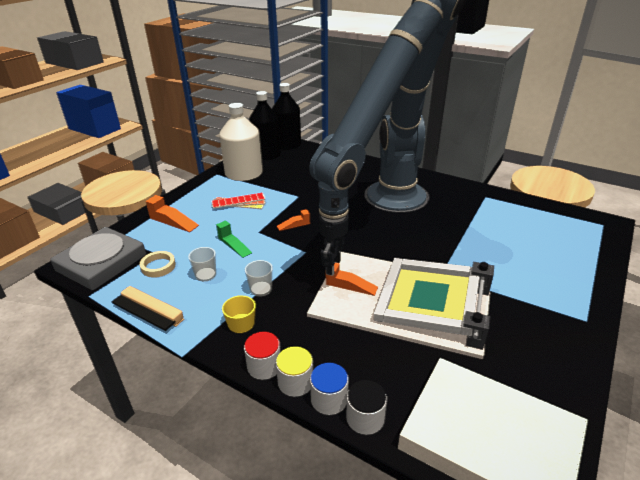

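View pics/placedtc.png

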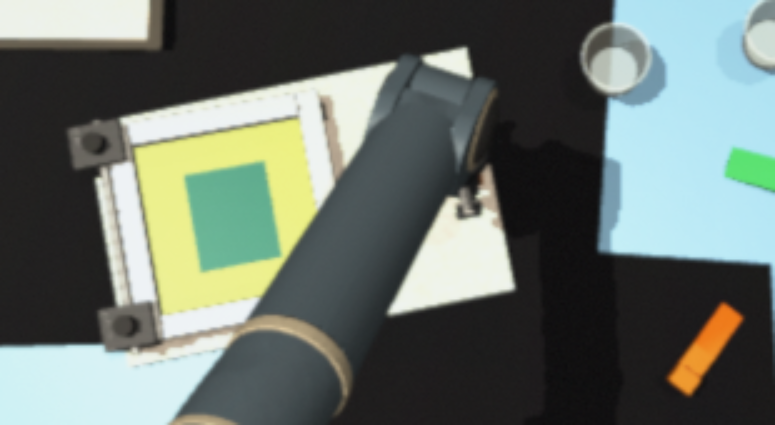

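The wedge lies on the board, thin end near scene pixel (376,290) pointing at the screen. I'll check its pose in the scene view.

```bash
python3 - <<'E'
from h import *
f=dict(np.load("placed.npz"))
m=cv2.inRange(cv2.cvtColor(f["image"],cv2.COLOR_RGB2HSV),(4,140,60),(20,255,255))>0
m[:250]=0;m[310:]=0;m[:,:320]=0;m[:,390:]=0
P=pts(f,m);P=P[(P[:,2]>.01)&(P[:,2]<.08)]
L=np.c_[(P[:,:2]-PC)@PX,(P[:,:2]-PC)@PYV,P[:,2]-.012]*1000
for a in range(-215,-50,10):
    k=L[(L[:,0]>=a)&(L[:,0]<a+10)]
    if len(k): 
        t=k[k[:,2]>k[:,2].max()-4]; print(a,len(k),"ztop",k[:,2].max().round(1),"top y",t[:,1].min().round(1),t[:,1].max().round(1), "all y",k[:,1].min().round(1),k[:,1].max().round(1))
print(L[:,0].min(),L[:,0].max())
im=f["image"][:,:,::-1][230:350,290:510]; cv2.imwrite("pics/pc.png",cv2.resize(im,None,fx=3.5,fy=3.5))
E
```

```text
-215 13 ztop 38.8 top y -20.3 -20.2 all y -21.0 -16.2
-205 35 ztop 36.0 top y -19.7 -18.5 all y -21.7 -14.8
-195 56 ztop 58.9 top y -17.6 13.0 all y -33.3 23.7
-185 90 ztop 57.9 top y -21.5 15.8 all y -25.5 15.8
-175 55 ztop 34.8 top y -23.8 13.7 all y -23.8 13.7
-165 61 ztop 35.8 top y -18.4 13.5 all y -22.0 15.2
-155 57 ztop 36.6 top y -20.5 12.4 all y -22.9 14.3
-145 64 ztop 34.7 top y -20.9 11.8 all y -24.4 16.8
-135 61 ztop 30.7 top y -16.4 12.6 all y -25.0 16.7
-125 54 ztop 27.4 top y -24.3 13.4 all y -24.3 17.3
-115 50 ztop 23.1 top y -24.4 11.8 all y -24.4 16.0
-105 49 ztop 19.6 top y -21.3 12.8 all y -22.9 14.7
-95 47 ztop 15.2 top y -25.2 15.3 all y -25.2 17.6
-85 38 ztop 14.3 top y -17.8 7.3 all y -22.7 15.9
-75 19 ztop 7.4 top y -23.6 10.2 all y -23.6 11.9
-208.64290745442318 -69.51516094416418
```

View pics/pc.png

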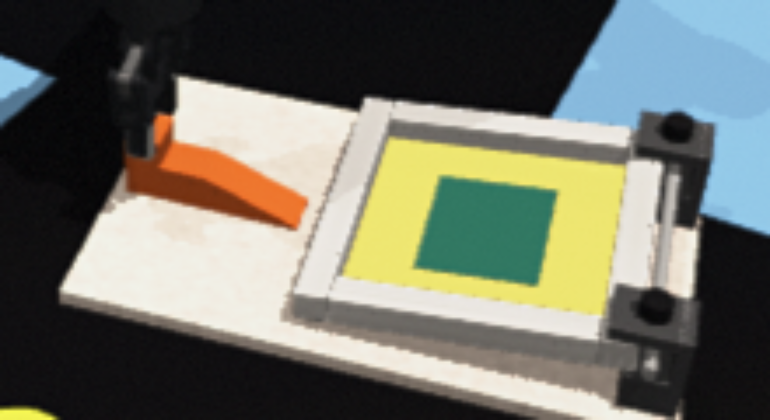

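The wedge spans -209 to -69 mm, square, y about -3 mm, as planned. Regrip it flat and push.

```bash
python3 - <<'E'
from plant import robot
from h import *
robot.grip(0.0,40); s=robot.sense(); p0=s["tcp_pos"]; print(s["t"],p0,s["opening"],"press",(p0[:2]-PC)@PX,(p0[:2]-PC)@PYV)
z=p0[2]
for x in(-.15,-.11,-.083):
    c=robot.move_straight([*press(x,0.001),z],vel=.04,contact_N=25); s=robot.sense()
    print(c,s["t"],(s["tcp_pos"][:2]-PC)@PX,(s["tcp_pos"][:2]-PC)@PYV,s["tcp_pos"][2],s["wrist_force"].round(1))
    if c: break
f=save(robot,"scene","push")
im=f["image"][:,:,::-1][200:350,290:510]; cv2.imwrite("pics/pushc.png",cv2.resize(im,None,fx=3.5,fy=3.5))
E
```

```text
9.0667 [0.54886132 0.05333422 0.0463543 ] 0.4089688653263144 press -0.19364850807040498 0.0006288924343833338
False 10.3083 -0.15153300195470754 0.0008978086019853886 0.046437667293494814 [ 2.2 -6.2  2.3]
False 11.4583 -0.11126279784065833 0.0010426379004603928 0.046357375002846826 [ 1.2 -5.6  2.4]
False 12.2833 -0.08278057669712154 0.0011425139717535018 0.046326370997416544 [ 1.1 -3.1  3.6]
```

View pics/pushc.png

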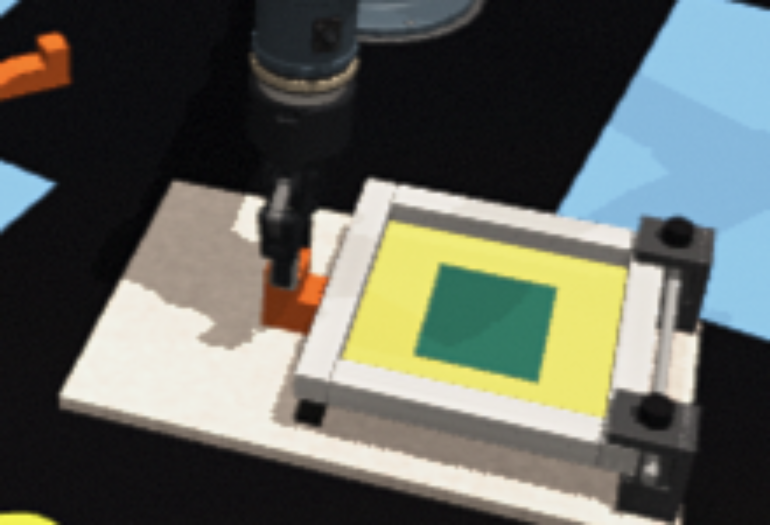

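The frame is lifted and the pad under its near corner is visible. Only the block shows outside the edge. Release, back off and check.

```bash
python3 - <<'E'
from plant import robot
from h import *
robot.grip(0.65); s=robot.sense(); p=s["tcp_pos"]
robot.move_straight([*p[:2],.20],vel=.12)
q=press(-.30,0); robot.goto([*q,.25],[np.pi,0,PY-np.pi/2]); robot.goto([.45,-.30,.30],[np.pi,0,PY-np.pi/2])
robot.sleep(.3); print(robot.sense()["t"],robot.sense()["wrist_force"])
f=save(robot,"scene","end"); g=save(robot,"top","endt")
A=f["image"][:,:,::-1][200:350,290:510]; cv2.imwrite("pics/endc.png",cv2.resize(A,None,fx=3.5,fy=3.5))
A=g["image"][:,:,::-1][150:320,90:440]; cv2.imwrite("pics/endtc.png",cv2.resize(A,None,fx=2.2,fy=2.2))
# frame tilt: white bar pixels
for n,F in(("top",g),("scene",f)):
    P=pts(F,F["range_z"]>0); x=(P[:,:2]-PC)@PX; y=(P[:,:2]-PC)@PYV; z=P[:,2]
    for nm,sl in(("front bar",(-.045,-.03)),("mid sides",(.03,.08)),("rear",(.11,.15))):
        k=(x>sl[0])&(x<sl[1])&(abs(y)<.115)&(abs(y)>.1)&(z>.03); print(n,nm,k.sum(),np.median(z[k]) if k.any() else None)
    k=(x>-.05)&(x<.15)&(abs(abs(y)-.1075)<.008)&(z>.035)&(z<.09)
    a=np.linalg.lstsq(np.c_[x[k],y[k],np.ones(k.sum())],z[k],rcond=None)[0]; print("slope",a)
    k=(x<-.052)&(x>-.15)&(abs(y)<.03)&(z>.02)&(z<.08); print("block x",x[k].min(),x[k].max(),"y",np.percentile(y[k],[2,98]),"top z",np.percentile(z[k],95))
    t=k&(z>.06); print(" block top centre",x[t].mean(),y[t].mean(),cv2.minAreaRect((np.c_[x,y][t]*1000).astype(np.float32)))
b=[(s,c) for m,s,c in blobs(g,"g")]; print("green",b)
E
```

```text
16.3833 [ 0.26909041 -0.65210054 -0.38977549]
top front bar 60 0.06999162051107942
top mid sides 202 0.06942384105534657
top rear 160 0.06917844812827995
slope [ 0.00889857 -0.00070461  0.06833823]
block x -0.12367524479294653 -0.052076732816741446 y [-0.01667276  0.01897468] top z 0.06970920013109799
 block top centre -0.0847974066313204 0.0010577261117260062 ((-84.69666290283203, 0.5259532928466797), (28.36600112915039, 36.74915313720703), 0.7336333990097046)
scene front bar 45 0.06965676787560494
scene mid sides 154 0.0688282824657536
scene rear 119 0.06862342787568394
slope [-0.00212136 -0.00175208  0.06892652]
block x -0.09880040256578346 -0.05481496067810684 y [-0.02140165  0.01685622] top z 0.06834925401802562
 block top centre -0.0839979087422749 -0.003412738669454008 ((-84.14704132080078, -0.7185554504394531), (41.83263397216797, 28.162412643432617), 89.97215270996094)
green [(array([381, 210,  42,  21, 446], dtype=int32), array([401.867713  , 220.39910314]))]
```

View pics/endc.png

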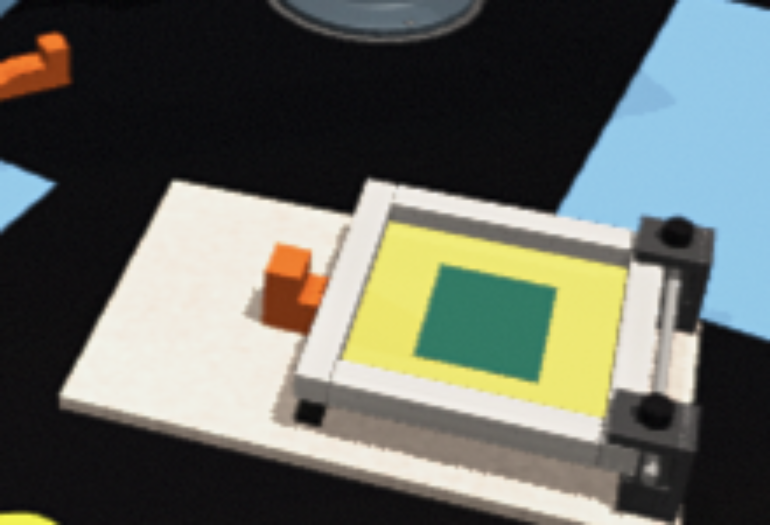

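View pics/endtc.png

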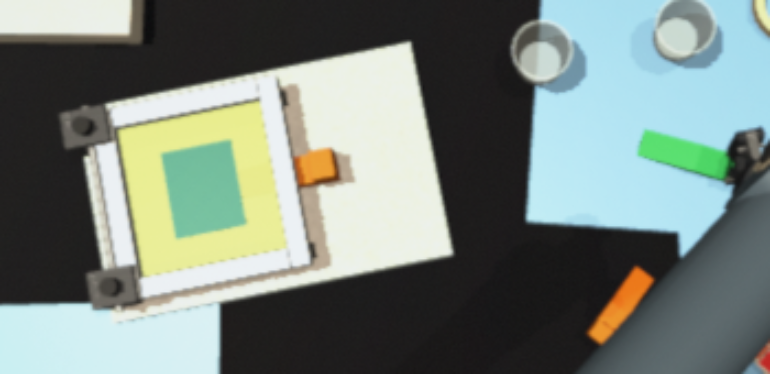

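Screen level, wedge square at y of about 0. The gripper only occludes the green block (it is 0.3 m up). I'll compare the green wedge with the start in the scene view, then hand in.

```bash
python3 - <<'E'
from plant import robot
from h import *
for a in("scene0","end","top0","endt"): print(a,[(s.tolist(),c.round(1)) for m,s,c in blobs(dict(np.load(a+".npz")),"g")])
s=robot.sense();print(s["tcp_pos"],np.abs(s["joint_velocities"]).max())
robot.close_job()
E
```

```text
scene0 [([217, 221, 35, 36, 483], array([231.4, 239.1]))]
end [([217, 221, 35, 36, 486], array([231.3, 238.9]))]
top0 [([382, 211, 52, 23, 597], array([408.1, 221.8]))]
endt [([381, 210, 42, 21, 446], array([401.9, 220.4]))]
[ 0.45031242 -0.29961504  0.29989062] 0.006181145482986521
the job is handed in; nothing more can be done
```

I wedged the screen level with the middle-sized orange wedge and handed the job in at about 16 s of the 45 s allowed. Of the three orange wedges, only that one has the 55 mm block and 32 mm flat top. I set it on the baseboard square to the free edge, regripped it flat and pushed it in. The largest force reading I printed was about 7 N. I then let go and moved the arm clear.

**Screen:** its top measured 69–70 mm above the table at the front, middle and rear. The fitted slope was 0.009 rad from the top camera and −0.002 rad from the scene camera, against the 0.03 limit.

**Orange wedge:** its block top centre was at press x ≈ −84 mm, y ≈ 0, and it was within about 1° of square in both views. The mean y from the two views differed by about 4 mm, well inside the 30 mm limit. Its top height (68–70 mm) fits lying flat on the board within the measuring noise.

**Green wedge:** its outline in the scene view was the same as at the start. In the last top view the arm partly hid its block, so that smaller outline can't be compared, though its visible end had not moved.

I did not measure the contact force between wedge and screen directly. I infer contact because the screen stays up level with only the wedge under its free edge.

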